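Clamp the polishing bit and hold the belt tensioner back

TASK

Get the little polishing spindle ready for its drive belt: first turn the knurled chuck sleeve clockwise (seen from above) until all three jaws clamp the bit firmly and upright. Then push the sprung tensioner arm back by its arm or idler roller until it has gone clear past the click of its pawl, and finish while still holding it there against its spring, as if a colleague were about to slip the belt on. Leave the two syringes and the curing lamp where they lie.

Things in the scene. Friction and masses are not known exactly. Their poses are not given: they have to be found in the camera images.
- bracket: the tensioner's bracket: base plate 170 x 190 x 12 mm fixed to the bench, origin near its middle at bench height; same axes as the point pivot. On it the arm's hub disc, 90 mm in diameter, top at 32 mm
- chuck: the spindle head that carries the chuck: 120 x 120 x 14 mm base plate fixed to the bench, on it a 62 mm round housing (top at 46 mm) below the sleeve; origin on the chuck's axis at bench height. It and the tensioner bracket stand left and right of each other, in either order, each turned by up to half a radian
- sleeve_grip (a point): point on the chuck's vertical axis at the height to grip its sleeve, 68 mm above the bench. The sleeve is a knurled steel ring, 46 mm outside diameter, standing from 48 to 84 mm above the bench, free all round. In its middle the three jaw tips rise to 94 mm and the bit to 107 mm above the bench
- sleeve (a joint): angle of the chuck sleeve (rad), growing as it turns clockwise seen from above; 0 = jaws fully open, end stop at 1.7. The jaws meet the bit at about 1.0 and clamp it firmly from about 1.15 to 1.3, where it gets stiff (no need to force it further). Starts between 0 and 0.3; friction 0.12 N m; stays where it is left
- jaw0: one of three steel jaws (7 mm wide, 8 mm deep, 26 mm high) that move inwards together, 3 mm per radian of the sleeve; the origin lies on the chuck axis at bench height
- jaw1: second jaw, 120 degrees on, likewise
- jaw2: third jaw, likewise
- bit_centre (a point): centre (half-way up) of the loose polishing bit that stands upright in the open chuck: steel shank 10 mm in diameter with a dark rubber head 13 mm in diameter, 52 mm long over all, foot at 55 mm above the bench; z along the bit
- bit: the same bit; origin at the centre of its foot, z along it. It weighs about 40 g
- pivot (a point): point on the vertical pivot of the tensioner arm, 52 mm above the bench, level with the roller's middle. With the arm at rest the roller lies 100 mm from the pivot along the point's +y; pushed back, it moves towards the point's +x, roughly away from the robot (clockwise about the pivot seen from above)
- tensioner (a joint): angle of the tensioner arm (rad): 0 = at rest, growing as it is pushed back, far stop 0.72. Its spring pushes with 4 N at the roller at 0, 8 N at 0.55. A tooth on the hub lifts the pawl from about 0.22 to 0.43 (up to 3 N more), where the pawl snaps home behind it. The pawl's nose is round and rides over the tooth both ways: it does not hold the arm, which springs back when let go
- tension_arm: the tensioner arm with its hub disc and roller; origin on the pivot at bench height, y from pivot to roller
- roller (a point): centre of the idler roller, 52 mm above the bench; y from pivot to roller. The roller is an upright cylinder 32 mm in diameter, 40 to 70 mm above the bench, on the end of the flat arm (18 mm wide, 32 to 40 mm above the bench). Beside and under it is nothing above the 12 mm base plate; it is pushed from its -x side, which is free
- pawl (a joint): travel of the sprung pawl slider (m): 0 = home, about 0.003 when the tooth passes under its nose. It sits at the edge of the hub disc, at the point pivot's -x side, in a guide up to 44 mm above the bench
- syringe_a: loose blue syringe, about 120 mm long, 34 mm wide at its wings and 26 mm high, lying between the two devices; origin under its middle
- syringe_b: loose black syringe of the same size, lying on the robot's side of the devices; origin under its middle
- curing_lamp: loose hand lamp lying on its side, silver barrel 28 mm thick and 185 mm long with an orange shield 70 mm wide and 56 mm high, lying beyond the devices; origin under its middle

How it is judged:
On the way, in this order (a step that is already met when the one before it is completed fails the run):
1. all three jaws clamp the bit upright (contact force between each of jaw0, jaw1, jaw2 and bit above 3 N and angle between bit_centre's own z axis and vertical below 0.15 rad), for 0.2 s.
2. the tensioner arm is pushed back past the click, the pawl home behind the tooth (value of joint tensioner above 0.44 rad and value of joint pawl below 0.001 m and contact force between the fingers and tension_arm above 3 N), for 0.2 s.
At the end, for the whole second after the job is handed in: The tensioner arm is held by the fingers (more than 3 N between them) beyond 0.44 rad with the pawl home (within 1 mm), and all three jaws press on the bit with more than 3 N each while it stands upright within 0.15 rad (all of step 1 and all of step 2); the arm keeps its last pose, push and grip.
It fails at once if the blue syringe is moved more than 30 mm (distance of syringe_a from where it was at the start of the episode above 0.03 m).
It fails at once if the black syringe is moved more than 30 mm (distance of syringe_b from where it was at the start of the episode above 0.03 m).
It fails at once if the curing lamp is moved more than 30 mm (distance of curing_lamp from where it was at the start of the episode above 0.03 m).
It also fails if it takes over 54 s, if anything falls off the work surface, if the arm or the gripper's body presses on something with over 40 N, if the wrist force passes 120 N, or if a joint passes its speed limit or range.

ROBOT

A 6-joint arm with a two-finger parallel gripper is mounted at the origin on the work surface. World frame = base frame: x ahead of the robot, y to its left, z up, the work surface at z = 0. Lengths are in m, angles in rad, forces in N, time in s.
With the tool pointing down it reaches from about 0.425 to 1.125 m from the base axis. Payload 14.9 kg.
Tool frame: the origin (TCP) lies midway between the tips of the shut fingers; the grasp point (between the pads) lies 19 mm behind it; z points along the fingers, y is the line along which they close (so a half turn about z gives the same grasp; the last joint's range is limited). The gripper opens to 91 mm and grips with 3 to 60 N. Pads are 32 mm wide; open, the fingers measure 118 mm over their backs; the gripper's body (76 mm by 178 mm) begins 60 mm behind the grasp point.
Start: joints at [-0.033, 0.379, 1.734, -0, 1.028, -0.033], TCP at [0.7, -0, 0.214] pointing down, gripper open.
Joint ranges: [-2.77, 2.77], [-0.74, 2.19], [0, 2.66], [-1.06, 4.2], [0.31, 2.87], [-3.08, 3.08]. Speed limits (rad/s): [1.89, 1.89, 2.39, 3.14, 3.14, 3.14].

INTERFACE

Orientations are given as a 3x3 rotation matrix whose columns are the frame's x, y, z axes.
In Python, from bench import robot gives the robot as it stands.
- The arm moves only by the shell command python3 -m crank 'ROWS' [FORCE]. ROWS is JSON, a list of rows, each an object of numbers: "tx", "ty", "tz": the shift along the tool's x, y, z each as a share of 0.08 m, from -1 to 1; "spin": the turn about the tool's z as a share of 120 degrees, from -1 to 1; "fingers": the closure, from 0 (fully open) to 1 (shut). A call has 1 to 5 rows; each row is the pose to reach, as a shift and turn from the pose commanded when the call began, along the tool's axes at that moment; what a row does not reach only later rows make up. A row lasts 1/12 s, in which the tool goes at most 41.7 mm and 7.16 degrees, less where a joint would pass 70% of its speed; a pose out of reach is approached as far as the arm can. A call with a number of a shift or a turn outside -1 to 1 is refused whole. A call with a gripper value outside its range is refused whole. The fingers move at their own pace and stop on an object; FORCE is the grip in N (left out, the last holds). Time passes only in rows, so rows that repeat a pose let the fingers close. It gives the time, the measured TCP pose, the force, the opening and the grip force at its end, in the units of the state.
- robot.state(): the state, without advancing time (a new reading comes with each control period).
- robot.camera(name): name is "scene" or "side" or "wrist"; returns the picture (480x640x3 uint8, red, green, blue); there is no depth.
- robot.get_calibration(name): a dict with "K" (3x3 intrinsics, pixels), "R" (3x3) and "t" (3): a world point X has camera coordinates R X + t. Camera axes: x right, y down, z forward; pixel columns grow to the right and rows downward; lengths in m; the calibration is good to about 2 mm. A picture is of the moment at which its call begins: read the wrist's pose just before it. get_calibration takes no time and is no camera call; for the wrist camera it gives the pose at the moment of the call.
- robot.hand_in(): hands the job in; it is judged then, once.
The state is a dict: "clock": time; "joint_pos": joint angles; "qvel": joint speeds; "joint_torque": joint torques, N m; "eef_pos": TCP position; "ee_rot": TCP orientation; "force": force on the tool from outside, world axes, zero at the start; "wrist_torque": the same for the moment, N m; "opening": finger opening in m; "grip_force": force on a finger pad.
Only numpy, scipy, OpenCV 4.12 (cv2) and the standard library are available. Lean on these libraries where they do the work, as an engineer would, in place of code of your own. Each camera call takes 0.05 s, during which the arm holds its last target. There are 200 camera calls.

## Working session

There is one attempt and no reset: what is moved stays moved. The work goes in short steps, Python scripts to look and compute and a shell command to move; the robot and the scene stay as the last step left them, time stands still between calls to the robot, and variables do not carry over. Pictures are saved under pics/ and viewed, at most 10 in all, crops included, and the job is handed in when it is done.

```bash
ls; mkdir -p pics
python3 - <<'E'
from bench import robot
import cv2, numpy as np
s=robot.state();print({k:np.round(v,3).tolist() for k,v in s.items()})
for n in("scene","side","wrist"):
    c=robot.get_calibration(n);print(n,{k:np.round(c[k],3).tolist() for k in c})
    cv2.imwrite(f"pics/{n}0.png",robot.camera(n)[:,:,::-1])
E
```

```text
pics
{'clock': 0.0, 'joint_pos': [-0.033, 0.379, 1.735, 0.0, 1.029, -0.033], 'qvel': [0.001, -0.0, -0.001, -0.0, 0.002, -0.0], 'joint_torque': [0.001, -76.373, -43.437, 0.065, 0.042, -0.0], 'eef_pos': [0.7, 0.0, 0.213], 'ee_rot': [[-0.0, 1.0, -0.001], [1.0, 0.0, 0.0], [0.0, -0.001, -1.0]], 'force': [0.741, 0.115, 0.217], 'wrist_torque': [0.017, 0.019, 0.037], 'grip_force': 0.0, 'opening': 0.092}
scene {'K': [[598.599, 0.0, 331.389], [0.0, 598.599, 244.482], [0.0, 0.0, 1.0]], 'R': [[0.029, 1.0, -0.005], [0.611, -0.022, -0.792], [-0.791, 0.02, -0.611]], 't': [-0.013, -0.276, 1.604]}
side {'K': [[494.363, 0.0, 325.171], [0.0, 494.363, 236.431], [0.0, 0.0, 1.0]], 'R': [[1.0, 0.006, 0.008], [0.01, -0.627, -0.779], [-0.0, 0.779, -0.627]], 't': [-0.556, 0.093, 0.784]}
wrist {'K': [[423.98, 0.0, 316.367], [0.0, 423.98, 238.668], [0.0, 0.0, 1.0]], 'R': [[1.0, -0.001, -0.001], [-0.001, -0.965, 0.263], [-0.001, -0.263, -0.965]], 't': [-0.7, -0.03, 0.392]}
```

View pics/scene0.png

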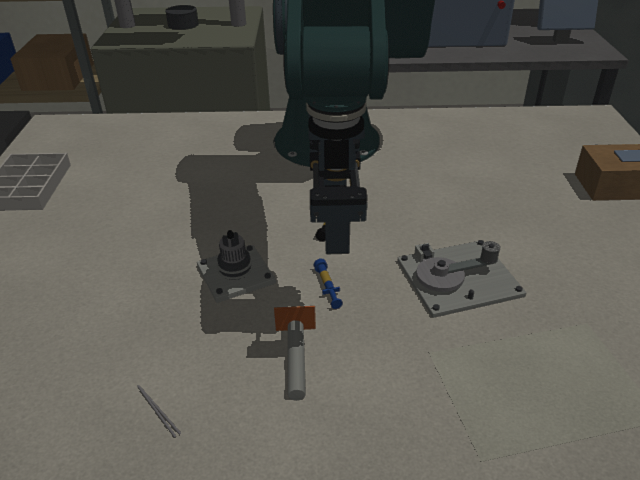

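View pics/wrist0.png

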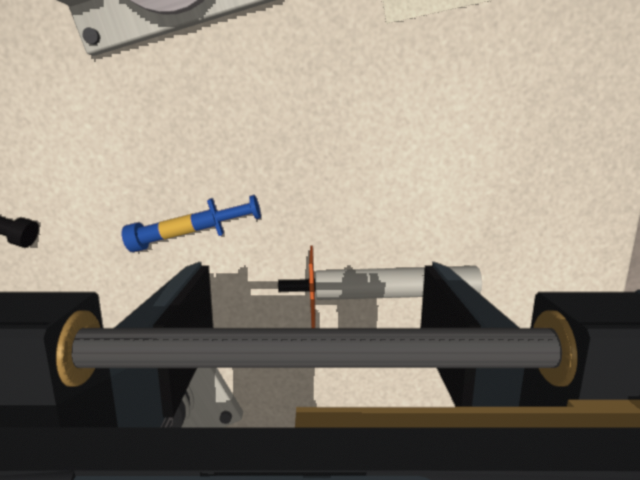

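The scene view shows the chuck at about (232,250), with the bit at about (230,234). The bracket is at (460,275), with its hub at (440,273) and its roller at (491,248). The blue syringe is at (328,283), the lamp at (296,355), and the black syringe is mostly hidden at (322,235). In the wrist view the blue syringe is at (190,225), the lamp at (380,283), and the black syringe at the left edge at (20,232).

```bash
cat > h.py <<'E'
from bench import robot
import numpy as np
def ray(n,uv,z,c=None):
    c=c or robot.get_calibration(n)
    R=np.array(c["R"]);t=np.array(c["t"]);o=-R.T@t
    d=R.T@np.linalg.inv(c["K"])@np.array([uv[0],uv[1],1.])
    return o+d*(z-o[2])/d[2]
def proj(n,X,c=None):
    c=c or robot.get_calibration(n)
    p=np.array(c["K"])@(np.array(c["R"])@np.array(X)+np.array(c["t"]));return p[:2]/p[2]
E
python3 - <<'E'
from h import *
import cv2
a=cv2.imread("pics/scene0.png");b=cv2.imread("pics/side0.png")
l=cv2.resize(a[215:310,185:285],(400,380),interpolation=2)
r=cv2.resize(a[215:310+25,390:530],(400,343),interpolation=2)
can=np.zeros((380,800,3),np.uint8);can[:,:400]=l;can[:343,400:]=r
cv2.imwrite("pics/crop.png",can)
for nm,uv,z in [("bit",(230,233),.107),("housing/sleeve top",(232,239),.084),("roller",(491,244),.07),("hubbolt",(441,264),.05),("hub",(440,273),.032),("blue",(328,283),.01),("black",(321,235),.01),("lamp",(296,355),.014),("shield",(295,318),.03)]:
    print(nm,ray("scene",uv,z).round(3))
E
```

```text
bit [ 0.549 -0.189  0.107]
housing/sleeve top [ 0.537 -0.189  0.084]
roller [0.552 0.299 0.07 ]
hubbolt [0.583 0.201 0.05 ]
hub [0.588 0.2   0.032]
blue [ 0.584 -0.01   0.01 ]
black [ 0.431 -0.021  0.01 ]
lamp [ 0.766 -0.068  0.014]
shield [ 0.696 -0.07   0.03 ]
```

View pics/crop.png

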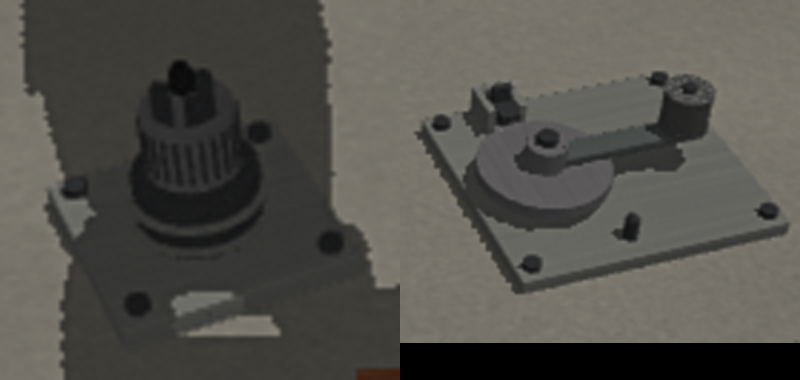

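View pics/side0.png

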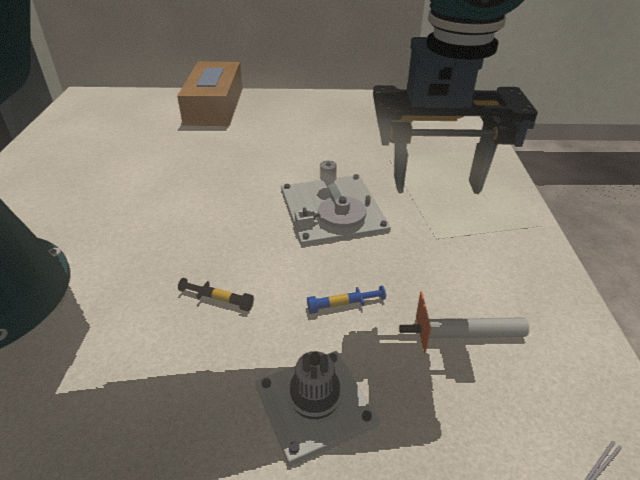

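In the crops, the bit top is at scene pixel (230,231) and the roller top at (491.5,236). The side view shows the bit and jaws at about (316,358), the roller at (328,165), the pivot at (343,201) and the lamp shield at (422,322). Everything is clear of the chuck. Moving to a spot above it.

```bash
python3 -m crank '[{"tx":-1,"ty":-1,"fingers":0},{"tx":-1,"ty":-1,"fingers":0},{"tx":-1,"ty":-1,"fingers":0}]'; python3 -m crank '[{"tx":-1,"ty":-0.95,"fingers":0},{"tx":-1,"ty":-0.95,"fingers":0},{"tx":-1,"ty":-0.95,"fingers":0}]'; python3 -m crank '[{"tx":-0.38,"fingers":0},{"tx":-0.38,"fingers":0},{"tx":-0.38,"fingers":0}]'
python3 - <<'E'
from h import *
import cv2
for nm,uv,z in [("bit",(316,353),.107),("jaws",(316,357),.094),("rollertop",(328,163),.07),("pivotbolt",(343,199),.05)]:
    print(nm,ray("side",uv,z).round(3))
print(robot.state()["eef_pos"])
c=robot.get_calibration("wrist");im=robot.camera("wrist")
for z in (.107,.094,.084): print(proj("wrist",(.545,-.189,z),c))
cv2.imwrite("pics/w1.png",im[:,:,::-1])
E
```

```text
bit [ 0.546 -0.19   0.107]
jaws [ 0.546 -0.186  0.094]
rollertop [0.559 0.301 0.07 ]
pivotbolt [0.587 0.206 0.05 ]
[6.99694812e-01 3.83075413e-06 2.13444465e-01]
[122.01857513 464.8177138 ]
[128.9918668  452.57401933]
[134.02515105 443.73658683]invalid input at $[0]: expected keys tx, ty, tz, spin, fingers
invalid input at $[0]: expected keys tx, ty, tz, spin, fingers
invalid input at $[0]: expected keys tx, ty, tz, spin, fingers
```

View pics/w1.png

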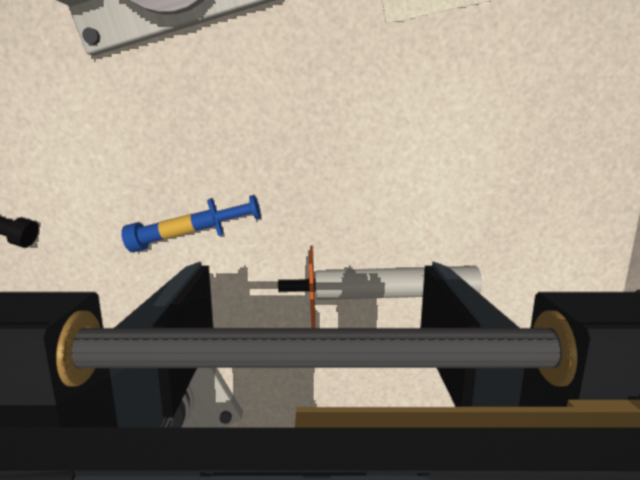

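The picture is the same as before because the rows were refused: every row needs all five keys. The views agree that the chuck is at about (0.546, -0.189).

```bash
python3 -m crank '[{"tx":-1,"ty":-1,"tz":0,"spin":0,"fingers":0},{"tx":-1,"ty":-1,"tz":0,"spin":0,"fingers":0},{"tx":-1,"ty":-1,"tz":0,"spin":0,"fingers":0}]' && python3 -m crank '[{"tx":-1,"ty":-0.93,"tz":0,"spin":0,"fingers":0},{"tx":-1,"ty":-0.93,"tz":0,"spin":0,"fingers":0},{"tx":-1,"ty":-0.93,"tz":0,"spin":0,"fingers":0}]' && python3 -m crank '[{"tx":-0.36,"ty":0,"tz":0.2,"spin":0,"fingers":0},{"tx":-0.36,"ty":0,"tz":0.2,"spin":0,"fingers":0},{"tx":-0.36,"ty":0,"tz":0.2,"spin":0,"fingers":0},{"tx":-0.36,"ty":0,"tz":0.2,"spin":0,"fingers":0}]'
python3 - <<'E'
from h import *
import cv2
print(robot.state()["eef_pos"].round(4))
c=robot.get_calibration("wrist");im=robot.camera("wrist")
for z in (.107,.094,.084,.046): print(z,proj("wrist",(.546,-.189,z),c))
cv2.imwrite("pics/w2.png",im[:,:,::-1])
E
```

```text
clock: 0.45
eef_pos: [0.6179, -0.0811, 0.2134]
ee_rot: [[-0.001, 1.0, -0.001], [1.0, 0.001, -0.0], [-0.0, -0.001, -1.0]]
force: [0.0, -0.2, -0.9]
opening: 0.0912
grip_force: 0.0
clock: 0.7
eef_pos: [0.5431, -0.1617, 0.2137]
ee_rot: [[0.0, 1.0, -0.001], [1.0, -0.0, -0.0], [-0.0, -0.001, -1.0]]
force: [-0.1, -0.3, 0.0]
opening: 0.0911
grip_force: 0.0
clock: 1.03
eef_pos: [0.5458, -0.1886, 0.198]
ee_rot: [[0.0, 1.0, -0.0], [1.0, -0.0, 0.0], [0.0, -0.0, -1.0]]
force: [-0.1, 0.9, -1.0]
opening: 0.091
grip_force: 0.0
[ 0.5458 -0.1886  0.198 ]
0.107 [316.18955358 241.9444403 ]
0.094 [316.20007582 236.72066191]
0.084 [316.20756124 233.00451251]
0.046 [316.23203551 220.85422535]
```

View pics/w2.png

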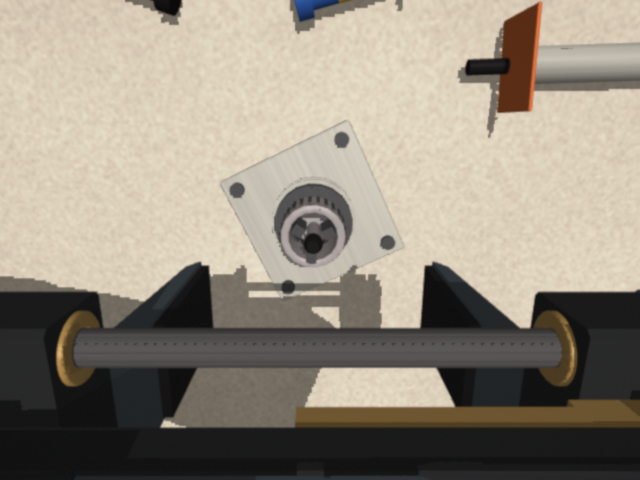

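The bit shows at (313,243) and the sleeve rim centre at (313,236). That is about 3 px left of and below the prediction, so I shift about 2 mm in x and in y, then go down and grip.

```bash
python3 -m crank '[{"tx":-0.02,"ty":-0.025,"tz":0.5,"spin":0,"fingers":0},{"tx":-0.02,"ty":-0.025,"tz":1,"spin":0,"fingers":0},{"tx":-0.02,"ty":-0.025,"tz":1,"spin":0,"fingers":0},{"tx":-0.02,"ty":-0.025,"tz":1,"spin":0,"fingers":0}]' && python3 -m crank '[{"tx":0,"ty":0,"tz":0.4,"spin":0,"fingers":0},{"tx":0,"ty":0,"tz":0.82,"spin":0,"fingers":0},{"tx":0,"ty":0,"tz":0.82,"spin":0,"fingers":0},{"tx":0,"ty":0,"tz":0.82,"spin":0,"fingers":0.3}]' && python3 -m crank '[{"tx":0,"ty":0,"tz":0,"spin":0,"fingers":1},{"tx":0,"ty":0,"tz":0,"spin":0,"fingers":1},{"tx":0,"ty":0,"tz":0,"spin":0,"fingers":1},{"tx":0,"ty":0,"tz":0,"spin":0,"fingers":1},{"tx":0,"ty":0,"tz":0,"spin":0,"fingers":1}]' 50
python3 -c "
from h import *
print(robot.state()['wrist_torque'].round(3),robot.state()['joint_pos'].round(3))"
```

```text
clock: 1.42
eef_pos: [0.5429, -0.1892, 0.1172]
ee_rot: [[-0.001, 1.0, -0.003], [1.0, 0.001, 0.001], [0.001, -0.003, -1.0]]
force: [0.1, -0.1, 1.6]
opening: 0.0908
grip_force: 0.0
clock: 1.75
eef_pos: [0.5441, -0.1902, 0.0537]
ee_rot: [[-0.001, 1.0, -0.001], [1.0, 0.001, 0.0], [0.0, -0.001, -1.0]]
force: [-0.3, -0.3, 1.4]
opening: 0.0869
grip_force: 0.0
clock: 2.17
eef_pos: [0.5441, -0.1906, 0.0533]
ee_rot: [[0.0, 1.0, 0.001], [1.0, -0.0, -0.0], [-0.0, 0.001, -1.0]]
force: [0.4, 1.4, 0.1]
opening: 0.0541
grip_force: 0.0
[ 0.033 -0.019  0.028] [-0.377  0.43   2.035  0.     0.676 -0.377]
```

```bash
python3 -m crank '[{"tx":0,"ty":0,"tz":0,"spin":0,"fingers":1},{"tx":0,"ty":0,"tz":0,"spin":0,"fingers":1},{"tx":0,"ty":0,"tz":0,"spin":0,"fingers":1}]' 50 && python3 -m crank '[{"tx":0,"ty":0,"tz":0,"spin":0.06,"fingers":1},{"tx":0,"ty":0,"tz":0,"spin":0.12,"fingers":1},{"tx":0,"ty":0,"tz":0,"spin":0.18,"fingers":1},{"tx":0,"ty":0,"tz":0,"spin":0.24,"fingers":1},{"tx":0,"ty":0,"tz":0,"spin":0.24,"fingers":1}]' 
python3 -c "
from h import *
print(robot.state()['wrist_torque'].round(3),robot.state()['joint_pos'].round(3))"
```

```text
clock: 2.42
eef_pos: [0.5431, -0.1904, 0.0527]
ee_rot: [[-0.0, 1.0, -0.001], [1.0, 0.0, 0.0], [0.0, -0.001, -1.0]]
force: [-6.2, -0.3, 11.2]
opening: 0.0454
grip_force: 50.0
clock: 2.83
eef_pos: [0.5432, -0.1905, 0.0527]
ee_rot: [[0.489, 0.872, -0.001], [0.872, -0.489, 0.0], [-0.0, -0.001, -1.0]]
force: [-6.0, -1.2, 9.6]
opening: 0.0457
grip_force: 50.0
[-0.094  1.183 -0.12 ] [-0.378  0.431  2.035 -0.     0.677  0.134]
```

The grip holds and the z torque of 0.12 N m matches the sleeve's friction. Turning on while I watch the torque.

```bash
T='from h import *;s=robot.state();print(s["wrist_torque"].round(3),s["joint_pos"][5].round(3))'; python3 -m crank '[{"tx":0,"ty":0,"tz":0,"spin":0.06,"fingers":1},{"tx":0,"ty":0,"tz":0,"spin":0.12,"fingers":1},{"tx":0,"ty":0,"tz":0,"spin":0.17,"fingers":1},{"tx":0,"ty":0,"tz":0,"spin":0.17,"fingers":1}]' | grep -E 'force|eef'; python3 -c "$T"; python3 -m crank '[{"tx":0,"ty":0,"tz":0,"spin":0.04,"fingers":1},{"tx":0,"ty":0,"tz":0,"spin":0.04,"fingers":1},{"tx":0,"ty":0,"tz":0,"spin":0.04,"fingers":1}]' | grep -E 'force|eef'; python3 -c "$T"
```

```text
eef_pos: [0.5432, -0.1905, 0.0527]
force: [-5.5, -1.0, 10.5]
grip_force: 50.0
[-0.032  1.128 -0.032] 0.488
eef_pos: [0.5433, -0.1905, 0.0527]
force: [-4.9, -1.4, 9.7]
grip_force: 50.0
[-0.08   1.075 -0.035] 0.566
```

```bash
T='from h import *;s=robot.state();print(s["wrist_torque"].round(3),s["joint_pos"][5].round(3))'; for i in 1; do python3 -m crank '[{"tx":0,"ty":0,"tz":0,"spin":0.04,"fingers":1},{"tx":0,"ty":0,"tz":0,"spin":0.04,"fingers":1},{"tx":0,"ty":0,"tz":0,"spin":0.04,"fingers":1}]' | grep -E 'force'; python3 -c "$T"; done; python3 -m crank '[{"tx":0,"ty":0,"tz":0,"spin":0.04,"fingers":1},{"tx":0,"ty":0,"tz":0,"spin":0.04,"fingers":1},{"tx":0,"ty":0,"tz":0,"spin":0.04,"fingers":1}]' | grep -E 'force'; python3 -c "$T"
python3 - <<'E'
from h import *
import cv2
ims=[robot.camera(n)[:,:,::-1] for n in("side","wrist")]
can=np.zeros((400,800,3),np.uint8);can[:,:400]=cv2.resize(ims[0][310:410,265:365],(400,400),interpolation=2);can[:,400:]=cv2.resize(ims[1][200:340,246:386],(400,400),interpolation=2)
cv2.imwrite("pics/c3.png",can)
E
```

```text
force: [-5.3, -1.9, 9.7]
grip_force: 50.0
[-0.095  1.134 -0.038] 0.649
force: [-4.8, -1.8, 9.5]
grip_force: 50.0
[-0.074  1.047 -0.059] 0.733
```

View pics/c3.png

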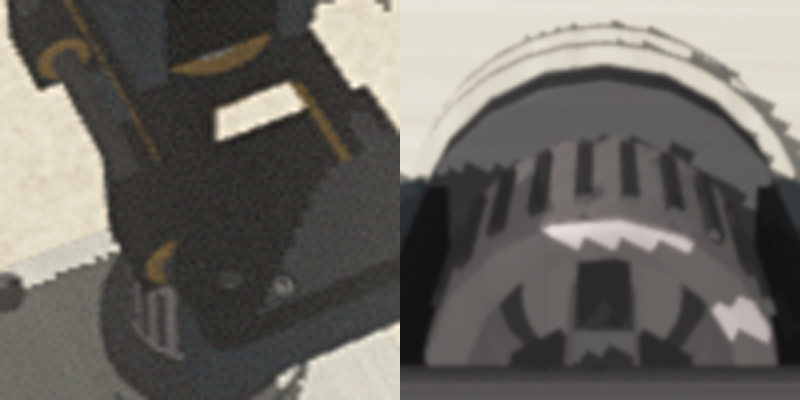

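The wrist crop shows the sleeve gripped, with a jaw at (605,300) in the crop close against the bit. 1.11 rad turned so far and the torque is still low. Going on in steps, reading the torque while moving.

```bash
T='from h import *;s=robot.state();print(s["wrist_torque"].round(3),s["joint_pos"][5].round(3))'; python3 -m crank '[{"tx":0,"ty":0,"tz":0,"spin":0.02,"fingers":1},{"tx":0,"ty":0,"tz":0,"spin":0.04,"fingers":1}]' | grep -E 'force'; python3 -c "$T";  python3 -m crank '[{"tx":0,"ty":0,"tz":0,"spin":0.02,"fingers":1},{"tx":0,"ty":0,"tz":0,"spin":0.04,"fingers":1}]' | grep -E 'force'; python3 -c "$T"
```

```text
force: [-4.6, -1.9, 9.1]
grip_force: 50.0
[-0.045  1.16   0.316] 0.818
force: [-5.6, -1.9, 9.2]
grip_force: 50.0
[-0.086  1.085  0.37 ] 0.902
```

```bash
T='from h import *;s=robot.state();print(s["wrist_torque"].round(3),s["joint_pos"][5].round(3))'; python3 -m crank '[{"tx":0,"ty":0,"tz":0,"spin":0.0,"fingers":1},{"tx":0,"ty":0,"tz":0,"spin":0.0,"fingers":1}]' | grep -E 'force'; python3 -c "$T";  python3 -m crank '[{"tx":0,"ty":0,"tz":0,"spin":0.02,"fingers":1},{"tx":0,"ty":0,"tz":0,"spin":0.03,"fingers":1}]' | grep -E 'force'; python3 -c "$T"
```

```text
force: [-4.5, -2.5, 8.9]
grip_force: 50.0
[-0.079  1.09   0.08 ] 0.9
force: [-5.0, -1.2, 8.7]
grip_force: 50.0
[-0.071  1.08   0.332] 0.965
```

Turned 1.34 rad, and the torque now resists the motion well above friction. Releasing, rising and looking.

```bash
python3 -m crank '[{"tx":0,"ty":0,"tz":0,"spin":0,"fingers":0.2},{"tx":0,"ty":0,"tz":0,"spin":0,"fingers":0.2},{"tx":0,"ty":0,"tz":0,"spin":0,"fingers":0.2},{"tx":0,"ty":0,"tz":-0.3,"spin":0,"fingers":0.2},{"tx":0,"ty":0,"tz":-0.8,"spin":0,"fingers":0.2}]' | grep -E 'force|open' && python3 -m crank '[{"tx":0,"ty":0,"tz":-0.5,"spin":0,"fingers":0.2},{"tx":0,"ty":0,"tz":-0.8,"spin":0,"fingers":0.2},{"tx":0,"ty":0,"tz":-0.8,"spin":0,"fingers":0.2}]'
python3 - <<'E'
from h import *
import cv2
c=robot.get_calibration("wrist");im=robot.camera("wrist")[:,:,::-1]
p=proj("wrist",(.544,-.1905,.1),c);u,v=map(int,p);print(p)
can=np.zeros((400,800,3),np.uint8);can[:,:400]=cv2.resize(im[v-50:v+50,u-50:u+50],(400,400),interpolation=2)
b=robot.camera("side")[:,:,::-1];can[:,400:]=cv2.resize(b[320:420,265:365],(400,400),interpolation=2)
cv2.imwrite("pics/c4.png",can)
E
```

```text
force: [0.1, 0.5, -0.2]
opening: 0.0725
grip_force: 0.0
clock: 5.35
eef_pos: [0.5463, -0.1914, 0.1858]
ee_rot: [[0.973, 0.229, 0.007], [0.229, -0.973, -0.003], [0.006, 0.004, -1.0]]
force: [1.2, -0.3, 0.6]
opening: 0.073
grip_force: 0.0
[312.41145281 248.9422175 ]
```

View pics/c4.png

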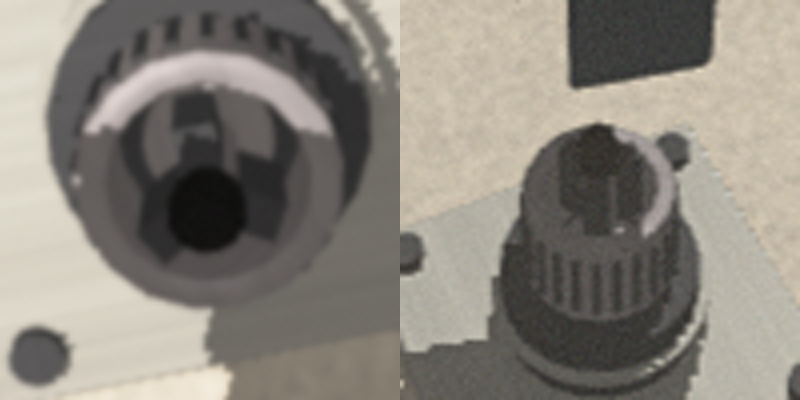

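The crop shows the bit's black head at (208,210) with the jaws closed onto it, and it looks upright in both views. Next is the tensioner, with the fingers closing on the way.

```bash
python3 -m crank '[{"tx":0.15,"ty":-0.5,"tz":0,"spin":0.055,"fingers":1},{"tx":0.15,"ty":-1,"tz":0,"spin":0.11,"fingers":1},{"tx":0.15,"ty":-1,"tz":0,"spin":0.11,"fingers":1},{"tx":0.15,"ty":-1,"tz":0,"spin":0.11,"fingers":1}]' |grep eef && python3 -m crank '[{"tx":-0.1,"ty":-0.5,"tz":0,"spin":0,"fingers":1},{"tx":-0.1,"ty":-1,"tz":0,"spin":0,"fingers":1},{"tx":-0.1,"ty":-1,"tz":0,"spin":0,"fingers":1}]' |grep eef && python3 -m crank '[{"tx":-0.1,"ty":-0.5,"tz":0,"spin":0,"fingers":1},{"tx":-0.1,"ty":-1,"tz":0,"spin":0,"fingers":1},{"tx":-0.1,"ty":-1,"tz":0,"spin":0,"fingers":1}]' |grep eef && python3 -m crank '[{"tx":-0.1,"ty":-0.5,"tz":0,"spin":0,"fingers":1},{"tx":-0.1,"ty":-1,"tz":0,"spin":0,"fingers":1},{"tx":-0.1,"ty":-1,"tz":0,"spin":0,"fingers":1}]' |grep eef && python3 -m crank '[{"tx":-0.1,"ty":-0.5,"tz":0,"spin":0,"fingers":1},{"tx":-0.1,"ty":-0.8,"tz":0,"spin":0,"fingers":1},{"tx":-0.1,"ty":-0.8,"tz":0,"spin":0,"fingers":1},{"tx":-0.1,"ty":-0.8,"tz":0,"spin":0,"fingers":1}]'
python3 - <<'E'
from h import *
import cv2
c=robot.get_calibration("wrist");im=robot.camera("wrist")[:,:,::-1]
print("roller",proj("wrist",(.555,.3,.07),c),"pivot",proj("wrist",(.586,.203,.05),c))
import json;json.dump({k:np.array(v).tolist() for k,v in c.items()},open("w5.json","w"))
cv2.imwrite("pics/w5.png",im)
E
```

```text
eef_pos: [0.5358, -0.1081, 0.1788]
eef_pos: [0.5281, -0.0262, 0.1792]
eef_pos: [0.5205, 0.0538, 0.1795]
eef_pos: [0.513, 0.1338, 0.1797]
clock: 6.87
eef_pos: [0.5051, 0.1941, 0.1795]
ee_rot: [[1.0, 0.003, -0.001], [0.003, -1.0, -0.001], [-0.001, 0.001, -1.0]]
force: [0.3, -0.3, 0.2]
opening: 0.0006
grip_force: 0.0
roller [153.62545178 161.91815427] pivot [302.35313026 113.40801164]
```

View pics/w5.png

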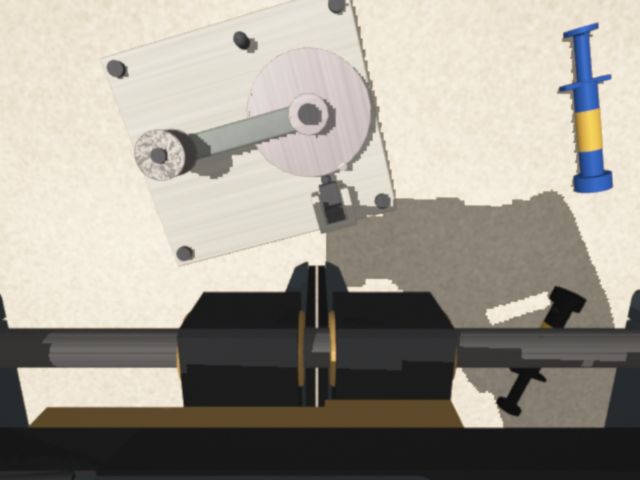

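The roller top is at (159,156), the pivot at (310,113) and the pawl at (331,200). The blue syringe is at (588,110) and the black one at (540,350), both clear.

Run:
```python
from h import *
import json
c=json.load(open("w5.json"))
r=ray("wrist",(159,156),.07,c)[:2];p=ray("wrist",(310,113),.052,c)[:2]
d=r-p;print(r,p,np.linalg.norm(d))
y=d/np.linalg.norm(d);x=np.array([y[1],-y[0]]);e=robot.state()["eef_pos"][:2]
print("start",r-x*.055-e)
for th in(0,.2,.4,.55,.6,.65): 
    q=p+.1*(np.sin(th)*x+np.cos(th)*y); print(th,q,"TCP for x-face contact",q-[.032,0])
```

```text
[0.55881869 0.29611362] [0.58623068 0.19776252] 0.10209973115672591
start [0.00070507 0.08787651]
0 [0.55938243 0.29409098] TCP for x-face contact [0.52738243 0.29409098]
0.2 [0.57905512 0.29750475] TCP for x-face contact [0.54705512 0.29750475]
0.4 [0.59901387 0.29694211] TCP for x-face contact [0.56701387 0.29694211]
0.55 [0.61369154 0.29391813] TCP for x-face contact [0.58169154 0.29391813]
0.6 [0.618463   0.29242549] TCP for x-face contact [0.586463   0.29242549]
0.65 [0.62315389 0.29069624] TCP for x-face contact [0.59115389 0.29069624]
```

The path is almost straight along world x at y ≈ 0.295. Lining up and going down in front of the roller.

```bash
python3 -m crank '[{"tx":-0.1,"ty":-0.5,"tz":0,"spin":0,"fingers":1},{"tx":-0.1,"ty":-1,"tz":0,"spin":0,"fingers":1},{"tx":-0.1,"ty":-1,"tz":0,"spin":0,"fingers":1}]' |grep eef && python3 -m crank '[{"tx":0,"ty":-0.26,"tz":0.3,"spin":0,"fingers":1},{"tx":0,"ty":-0.26,"tz":0.8,"spin":0,"fingers":1},{"tx":0,"ty":-0.26,"tz":1,"spin":0,"fingers":1},{"tx":0,"ty":-0.26,"tz":1,"spin":0,"fingers":1}]' |grep eef && python3 -m crank '[{"tx":0,"ty":0,"tz":0.4,"spin":0,"fingers":1},{"tx":0,"ty":0,"tz":0.69,"spin":0,"fingers":1},{"tx":0,"ty":0,"tz":0.69,"spin":0,"fingers":1}]' && python3 -m crank '[{"tx":0.2,"ty":0,"tz":0,"spin":0,"fingers":1},{"tx":0.4,"ty":0,"tz":0,"spin":0,"fingers":1},{"tx":0.6,"ty":0,"tz":0,"spin":0,"fingers":1},{"tx":0.6,"ty":0,"tz":0,"spin":0,"fingers":1}]'
```

```text
eef_pos: [0.4978, 0.2771, 0.1804]
eef_pos: [0.4952, 0.2925, 0.0963]
clock: 7.75
eef_pos: [0.4959, 0.293, 0.0426]
ee_rot: [[1.0, -0.001, -0.004], [-0.001, -1.0, -0.002], [-0.004, 0.002, -1.0]]
force: [-0.3, -1.0, -0.9]
opening: 0.0003
grip_force: 0.0
clock: 8.08
eef_pos: [0.5473, 0.2946, 0.0471]
ee_rot: [[1.0, -0.001, -0.0], [-0.001, -1.0, 0.001], [-0.0, -0.001, -1.0]]
force: [-7.0, 2.7, 2.9]
opening: 0.0
grip_force: 3.0
```

Contact. Pushing on in steps and watching the force for the click.

```bash
python3 -m crank '[{"tx":0.1,"ty":0,"tz":0,"spin":0,"fingers":1},{"tx":0.13,"ty":0,"tz":0,"spin":0,"fingers":1},{"tx":0.13,"ty":0,"tz":0,"spin":0,"fingers":1}]' |grep -E 'eef|^force'&& python3 -m crank '[{"tx":0.1,"ty":0,"tz":0,"spin":0,"fingers":1},{"tx":0.13,"ty":0,"tz":0,"spin":0,"fingers":1},{"tx":0.13,"ty":0,"tz":0,"spin":0,"fingers":1}]' |grep -E 'eef|^force'&& python3 -m crank '[{"tx":0.1,"ty":0,"tz":0,"spin":0,"fingers":1},{"tx":0.13,"ty":0,"tz":0,"spin":0,"fingers":1},{"tx":0.13,"ty":0,"tz":0,"spin":0,"fingers":1}]' |grep -E 'eef|^force' && python3 -m crank '[{"tx":0.1,"ty":0,"tz":0,"spin":0,"fingers":1},{"tx":0.13,"ty":0,"tz":0,"spin":0,"fingers":1},{"tx":0.13,"ty":0,"tz":0,"spin":0,"fingers":1}]' |grep -E 'eef|^force'
python3 - <<'E'
from h import *
import cv2
im=robot.camera("wrist")[:,:,::-1];b=robot.camera("side")[:,:,::-1]
can=np.zeros((480,800,3),np.uint8);can[:375,:500]=cv2.resize(im,(500,375));can[:300,500:]=cv2.resize(b[140:260,270:390],(300,300),interpolation=2)
cv2.imwrite("pics/c6.png",can)
E
```

```text
eef_pos: [0.5559, 0.2945, 0.047]
force: [-7.7, 4.2, -0.7]
eef_pos: [0.5666, 0.2945, 0.0471]
force: [-1.9, 1.7, -1.0]
eef_pos: [0.5765, 0.2941, 0.0468]
force: [-8.4, -1.8, 5.7]
eef_pos: [0.5863, 0.2937, 0.0464]
force: [-8.9, -3.3, 2.8]
```

View pics/c6.png

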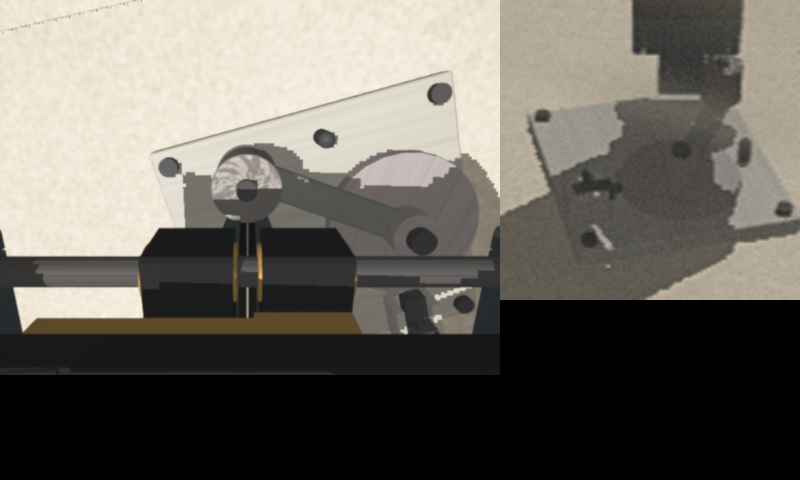

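The roller at (247,188) rests on the fingers, and the pivot is at (423,240). The force dipped near x = 0.567, which was the click, and then rose to about 9 N. Checking the angle.

Run:
```python
from h import *
p=np.array([.58623,.19776]);y=np.array([.55882,.29611])-p
r=ray("wrist",(316.2,240.6),.07)[:2];q=ray("wrist",(541,307),.052)[:2]
a=lambda v:np.arctan2(v[1],v[0])
print(r,q,"theta vs p",a(y)-a(r-p),"vs q",a(y)-a(r-q),robot.state()["force"].round(1),robot.state()["clock"])
```

```text
[0.61951474 0.29316511] [0.5849388  0.19762996] theta vs p 0.6074763137129058 vs q 0.6190543701119537 [-8.7 -2.7  3.2] 9.1833
```

The arm is at about 0.61 rad, well past the click and short of the stop. Letting it settle, then handing in.

```bash
python3 -m crank '[{"tx":0,"ty":0,"tz":0,"spin":0,"fingers":1},{"tx":0,"ty":0,"tz":0,"spin":0,"fingers":1},{"tx":0,"ty":0,"tz":0,"spin":0,"fingers":1},{"tx":0,"ty":0,"tz":0,"spin":0,"fingers":1},{"tx":0,"ty":0,"tz":0,"spin":0,"fingers":1}]' && python3 -c "
from bench import robot
print(robot.hand_in())"
```

```text
clock: 9.6
eef_pos: [0.5858, 0.2938, 0.0464]
ee_rot: [[1.0, -0.0, -0.003], [-0.0, -1.0, -0.001], [-0.003, 0.001, -1.0]]
force: [-9.8, -3.6, 2.8]
opening: 0.0008
grip_force: 4.4
the job is handed in; nothing more can be done
None
```

I handed the job in at 9.6 s with the sleeve turned about 1.34 rad and the tensioner arm held at about 0.61 rad (past the click, about 10 N); the bit looked upright and clamped, but I couldn't measure the jaw forces, the syringes and lamp were not touched, and no verdict came back.

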